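# Hold the offset support arm level over the fixture box

## Task

Swing the lid of the grey fixture box fully shut so that its orange tab drops behind the front rim and the lid's two blue rests face up. Then take the cast support arm by its balance point (the yellow band), lift it, and hold it level and still about 60 mm above the rests, its heavy dark boss over the large rest and its thin tail end over the small one. Finish while still holding it there; leave the bottle, the blue tip rack and the tape dispenser alone.

Things in the scene. Friction and masses are not known exactly. Their poses are not given: they have to be found in the camera images.
- box: Grey open-topped fixture box fixed to the bench, 130 (its x) by 240 (its y) by 60 mm high, walls 5 mm. Origin: centre of its underside; x points from the front rim to the hinge side (away from the robot at yaw 0), z up. Its yaw varies and it may stand on the left or the right.
- lid (a joint): Hinge of the box's white lid, rad: 0 = fully shut (level on the rim, tab behind the front rim), growing as the free edge rises; 1.57 = upright. Starts at 1 to 1.4, so the lid leans towards the front rim. The hinge is stiff: the lid stays where it is left and does not fall shut; pushing the outer face near the free edge with 1 to 4 N moves it.
- lid_hinge (a point): On the hinge axis, middle of the box's far top edge, 60 mm above the bench (it is also the plane of the lid's inner face). The axis runs along the box's y. Its axes are the box's.
- lid_edge (a point): Middle of the lid's free edge, on the outer face (up when shut, away from the robot when open), 130 mm from the hinge; moves and turns with the lid. Lid plate: 130 (hinge to free edge) by 240 by 6 mm; an orange tab 70 mm wide reaches 18 mm down inside the front rim. The outer face carries the two rests and is bare for 100 mm between them.
- big_rest (a point): Centre of the upper face of the large blue rest (disc 60 mm across, 8 mm thick) on the lid's outer face, 65 mm from the hinge, 80 mm to the box's -y side; 74 mm above the bench when the lid is shut. Moves with the lid.
- small_rest (a point): Centre of the upper face of the small blue rest (disc 36 mm across, 8 mm thick) on the lid's outer face, 65 mm from the hinge, 80 mm to the box's +y side; 74 mm above the bench when shut. Moves with the lid.
- bracket: Cast support arm, loose on the bench, 0.34 to 0.5 kg: aluminium bar along its y, 14 mm wide, 14 to 30 mm above its underside, between a heavy dark boss (48 mm across, 44 high, axis at y = -80 mm) and a thin foot (24 across, 30 high, at y = +80). Origin: underside, midway. Balance point at y = -32 mm, under a yellow band 12 mm wide; gripped elsewhere it may tip.
- balance (a point): Balance point of the support arm, in the middle of the bar's section under the yellow band, 22 mm above the underside and 48 mm from the boss's axis; its axes are the support arm's.
- boss (a point): Middle of the underside of the support arm's heavy boss.
- tail (a point): Middle of the underside of the support arm's tail foot.
- bottle: White reagent bottle with red cap, 56 mm across, 130 mm high; loose, leave alone. Origin under its centre.
- tip_rack: Blue tip rack 80 by 100 by 46 mm high; loose, leave alone. Origin under its centre.
- tape: Yellow tape dispenser 60 by 130 mm, 68 mm high; loose, leave alone. Origin under its centre.
There are look-alikes about, which are no part of the job. Of the things that look like the bracket, the middle-sized one is meant.

How it is judged (in metres and radians):
On the way, in this order (a step that is already met when the one before it is completed fails the run):
1. the lid is fully shut, tab behind the rim (value of joint lid below 0.05 rad), for 0.2 s.
2. the support arm is lifted off the bench in the gripper (height (world z) of balance above 0.052 m and contact force between the fingers and bracket above 1 N), for 0.2 s.
At the end, for the whole second after the job is handed in: To the end the gripper holds the support arm still, within 18 mm of its balance point, level within 0.1 rad, boss and tail within 20 mm horizontally of the centres of their rests and 30 to 90 mm above them, touching neither box nor lid; lid shut within 0.05 rad (value of joint lid below 0.05 rad and angle between bracket's own z axis and vertical below 0.1 rad and horizontal distance between boss and big_rest below 0.02 m and horizontal distance between tail and small_rest below 0.02 m and height (world z) of boss between 0.104 and 0.164 m and height (world z) of tail between 0.104 and 0.164 m and y of the grasp point in the frame of balance between -0.018 and 0.018 m and contact force between the fingers and bracket above 1 N and contact force between box and bracket below 0.1 N and linear speed of bracket below 0.02 m/s and angular speed of bracket below 0.1 rad/s); the arm keeps its last pose, push and grip.
It fails at once if the bottle is pushed more than 30 mm or tipped (distance of bottle from where it was at the start of the episode above 0.03 m or angle between bottle's own z axis and vertical above 0.4 rad).
It fails at once if the tip rack is pushed more than 30 mm or tipped (distance of tip_rack from where it was at the start of the episode above 0.03 m or angle between tip_rack's own z axis and vertical above 0.4 rad).
It fails at once if the tape dispenser is pushed more than 30 mm or tipped (distance of tape from where it was at the start of the episode above 0.03 m or angle between tape's own z axis and vertical above 0.4 rad).
It also fails if it takes over 64 s, if anything falls off the work surface, if the arm or the gripper's body presses on something with over 40 N, if the wrist force passes 120 N, or if a joint passes its speed limit or range.

## Robot

A 6-joint arm with a two-finger parallel gripper is mounted at the origin on the work surface. World frame = base frame: x ahead of the robot, y to its left, z up, the work surface at z = 0. Lengths are in mm, angles in rad, forces in N, time in s.
With the tool pointing down it reaches from about 400 to 825 mm from the base axis. Payload 7 kg.
Tool frame: the origin (TCP) lies at the very end of the fingers, on their centre line; the grasp point (between the pads) lies 19 mm behind it; z points along the fingers, y is the direction in which the jaws open and shut (so a half turn about z gives the same grasp; the last joint's range is limited). The gripper opens to 88 mm and grips with 3 to 60 N. Pads are 19 mm wide; open, the fingers measure 130 mm over their backs; the gripper's body (78 mm by 193 mm) begins 47 mm behind the grasp point.
Start: joints at [1.532, 0.359, 0.012, 0, -1.224, -0.288], TCP at [216.693, 639.249, 226.561] pointing down, gripper open.
Joint ranges: [-3.07, 3.07], [-1.43, 2.12], [-1.02, 1.25], [-3.03, 1.67], [-3.05, -0], [-3.03, 3.03]. Speed limits (rad/s): [2.39, 2.39, 3.01, 3.14, 3.14, 3.14].

## Interface

Orientations are given as a unit quaternion [x, y, z, w].
In Python, from plant import bot gives the robot as it stands. Calls block until the motion is done:
- bot.move_ptp(position, orientation): joint-space move of the TCP to a pose.
- bot.line_to(position, velocity=150, ori=None): straight line of the TCP; ori=None keeps the orientation; velocity is the mean speed in mm/s.
- bot.move_joints(angles): joint-space move.
- bot.move_gripper(opening, force=None): finger opening in mm; force is the grip in N (None keeps the last); returns when the fingers have stopped.
- bot.pause(seconds).
- bot.solve_ik(position, orientation): joint angles nearest the present ones, or None.
- bot.read_state(): the state.
- bot.camera(name): name is "side" or "top"; returns the picture (480x640x3 uint8, red, green, blue); there is no depth.
- bot.get_calibration(name): a dict with "fx", "fy", "cx", "cy" (pixels), "view" (4x4, takes a point from world to camera coordinates). Camera axes: x right, y up, looking along -z (the intrinsics and any distortion apply to the point x, -y, -z); pixel columns grow to the right and rows downward; lengths in mm; the calibration is good to about 2 mm. A picture is of the moment at which its call begins. get_calibration takes no time and is no camera call.
A pose or a line that the arm cannot do raises bot.Unreachable and nothing moves.
- bot.close_job(): hands the job in, once; it reports no verdict.
The state is a dict: "t": time; "joint_pos": joint angles; "qvel": joint speeds; "tau": joint torques, N m; "tcp_pos": TCP position; "eef_rot": TCP orientation; "contact_force": force on the tool from outside, world axes, zero at the start; "moment": the same for the moment, N m; "width": finger opening in mm.
Only numpy, scipy, OpenCV 4.12 (cv2) and the standard library are available. Lean on these libraries where they do the work, as an engineer would, in place of code of your own. Each camera call takes 0.05 s, during which the arm holds its last target. There are 200 camera calls.

## Working session

There is one attempt and no reset: what is moved stays moved. The work goes in short steps, each a Python script; the robot and the scene stay as the last script left them, time stands still between calls to the robot, and variables do not carry over. Pictures are saved under pics/ and viewed, about 8 in all and at most 12, crops included, and the job is handed in when it is done.

```bash
ls; mkdir -p pics
python3 - <<'E'
from plant import bot
import cv2
for n in("top","side"):
    im=bot.camera(n); cv2.imwrite(f"pics/{n}0.png",im[:,:,::-1])
    c=bot.get_calibration(n); print(n,c)
s=bot.read_state();print(s)
E
```

```text
pics
top {'fx': 511.19729088622944, 'fy': 511.19729088622944, 'cx': 318.79872403941766, 'cy': 243.7013419639071, 'view': array([[ 6.83886591e-02, -9.97658653e-01,  4.50095799e-04,
        -1.72207404e+01],
       [ 9.73777642e-01,  6.68497428e-02,  2.17458540e-01,
        -5.66202113e+02],
       [-2.16979483e-01, -1.44334047e-02,  9.76069455e-01,
        -8.68397227e+02],
       [ 0.00000000e+00,  0.00000000e+00,  0.00000000e+00,
         1.00000000e+00]])}
side {'fx': 486.4310096327361, 'fy': 486.4310096327361, 'cx': 321.855797455712, 'cy': 235.77599466978822, 'view': array([[ 8.20319978e-01, -5.71458984e-01, -2.25779575e-02,
        -4.57516286e+02],
       [ 3.29729481e-01,  4.40327048e-01,  8.35099132e-01,
        -2.60828903e+02],
       [-4.67283216e-01, -6.92493120e-01,  5.49635948e-01,
        -6.96476395e+02],
       [ 0.00000000e+00,  0.00000000e+00,  0.00000000e+00,
         1.00000000e+00]])}
{'t': 0.1, 'joint_pos': array([ 1.53211655e+00,  3.59322133e-01,  1.11528440e-02, -2.55498400e-04,
       -1.22408704e+00, -2.88103455e-01]), 'qvel': array([ 0.00134371, -0.00036106,  0.0019208 , -0.00024117,  0.00024257,
       -0.00131861]), 'tau': array([-1.70620930e-03, -5.84164095e+01,  2.93751669e+01,  7.01549873e+00,
        1.02201567e-02, -5.37070139e-05]), 'tcp_pos': array([216.57610451, 638.8641184 , 225.7225128 ]), 'eef_rot': array([ 9.86673914e-01, -1.62708453e-01, -2.83790397e-05,  7.39272693e-04]), 'contact_force': array([0.52394814, 0.21290266, 0.35082046]), 'moment': array([ 0.01236078,  0.04458463, -0.00611385]), 'width': 87.751903288593}
```

View pics/top0.png

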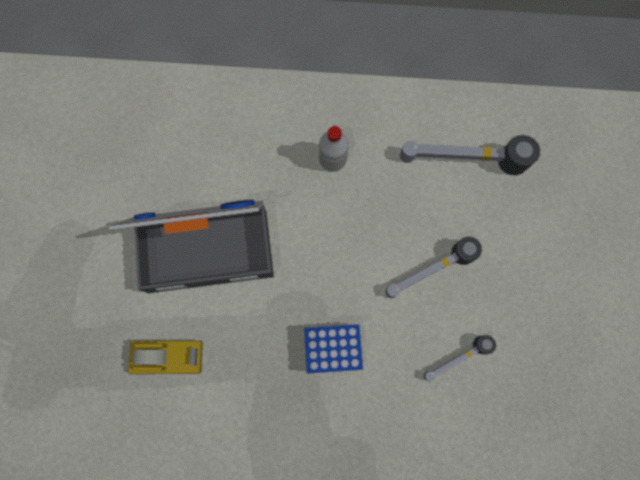

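View pics/side0.png

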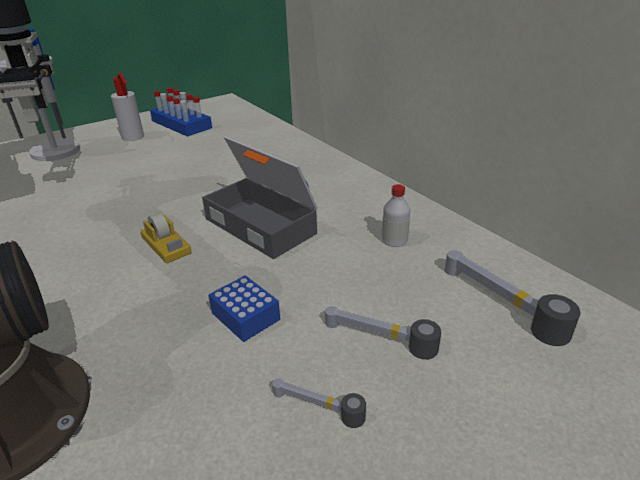

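The bracket look-alikes in the top view, boss to foot:
- Large: (520,152) to (410,151).
- Middle: (467,250) to (392,291).
- Small: (485,345) to (430,377).

The description calls for the middle one. The lid is open at top (110..260, 205..228), and the box's front rim lies between about (142,290) and (272,277). The test is whether the boss-foot distance measures 160 mm.

```bash
cat > h.py <<'E'
import numpy as np,cv2
from plant import bot
def cam(n):
    c=bot.get_calibration(n);V=np.array(c["view"]);R=V[:3,:3];o=-R.T@V[:3,3];return c,R,o,V
def ray(n,u,v):
    c,R,o,V=cam(n);d=np.array([(u-c["cx"])/c["fx"],-(v-c["cy"])/c["fy"],-1.]);d=R.T@d;return o,d/np.linalg.norm(d)
def onz(n,u,v,z):
    o,d=ray(n,u,v);return o+d*(z-o[2])/d[2]
def proj(n,p):
    c,R,o,V=cam(n);q=R@np.asarray(p,float)+V[:3,3];return np.array([c["cx"]+c["fx"]*q[0]/-q[2],c["cy"]-c["fy"]*q[1]/-q[2]])
def two(p,q):
    a,d=ray("top",*p);b,e=ray("side",*q);s=np.linalg.lstsq(np.stack([d,-e],1),b-a,rcond=None)[0]
    x=a+s[0]*d;y=b+s[1]*e;return (x+y)/2,np.linalg.norm(x-y)
E
python3 - <<'E'
from h import *
t=cv2.imread("pics/top0.png");s=cv2.imread("pics/side0.png")
for nm,(b,f) in dict(L=((524,150),(410,149)),M=((470,248),(392,289)),S=((486,343),(430,376))).items():
    B=onz("top",*b,44);F=onz("top",*f,30);print(nm,B.round(),F.round(),np.linalg.norm((B-F)[:2]).round())
a=cv2.resize(t[225:305,375:495],None,fx=3.3,fy=3.3,interpolation=cv2.INTER_CUBIC)
b=cv2.resize(t[195:300,100:280],None,fx=4.4,fy=4.4,interpolation=cv2.INTER_CUBIC)
cv2.imwrite("pics/crop1.png",b);cv2.imwrite("pics/m.png",a)
c=cv2.resize(s[130:260,195:325],None,fx=4.5,fy=4.5,interpolation=cv2.INTER_CUBIC)
cv2.imwrite("pics/crop2.png",c)
hsv=cv2.cvtColor(t,cv2.COLOR_BGR2HSV)
y=cv2.inRange(hsv,(18,120,90),(32,255,255));n,_,st,ce=cv2.connectedComponentsWithStats(y)
for i in range(1,n):
    if st[i,4]>8: print("yel",ce[i].round(1),st[i,4],onz("top",*ce[i],30).round(1))
k=cv2.inRange(hsv,(0,0,0),(180,255,75));n,_,st,ce=cv2.connectedComponentsWithStats(k)
for i in range(1,n):
    if st[i,4]>80: print("dark",st[i],ce[i].round(1))
bl=cv2.inRange(hsv,(100,120,60),(130,255,255));n,_,st,ce=cv2.connectedComponentsWithStats(bl)
for i in range(1,n):
    if st[i,4]>20: print("blue",st[i],ce[i].round(1))
E
```

```text
L [ 783. -362.   44.] [ 776. -144.   30.] 218.0
M [ 581. -258.   44.] [ 497. -119.   30.] 163.0
S [ 410. -288.   44.] [ 346. -192.   30.] 115.0
yel [487.  151.7] 71 [ 780.6 -294.9   30. ]
yel [445.1 261.5] 37 [ 555.5 -216.    30. ]
yel [167.8 356.8] 1634 [347.1 278.5  30. ]
yel [468.3 353.3] 18 [ 390.1 -260.2   30. ]
dark [ 422    0  218   19 1941] [557.7   6.2]
dark [488 136  51  39 918] [516.6 156.7]
dark [320 154  14  16  92] [325.5 163.3]
dark [417 154  70   6 138] [451.2 156.4]
dark [ 135  208  138   85 3480] [207.6 253.6]
dark [451 237  30  27 415] [465.3 250.7]
dark [473 336  22  18 218] [482.4 344.1]
blue [221 201  33   8 168] [237.3 204.6]
blue [135 213  20   7  86] [144.5 215.9]
blue [ 305  325   57   48 1372] [332.6 348.3]
```

View pics/crop1.png

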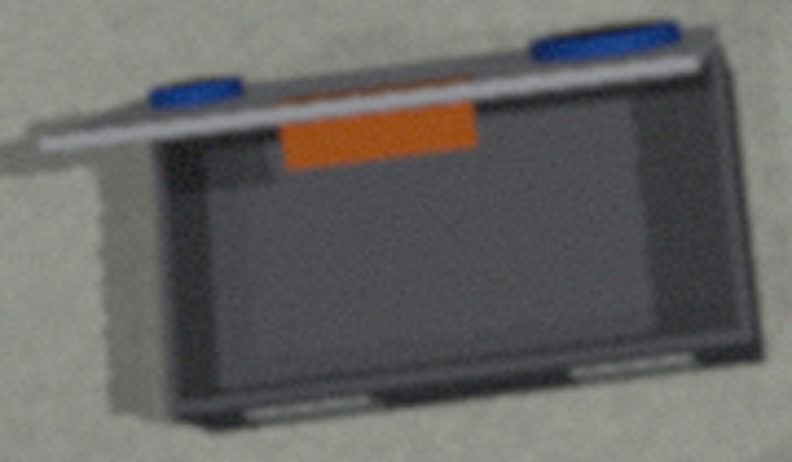

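View pics/m.png

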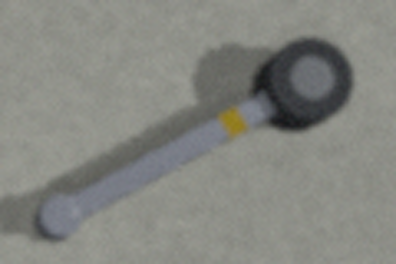

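View pics/crop2.png

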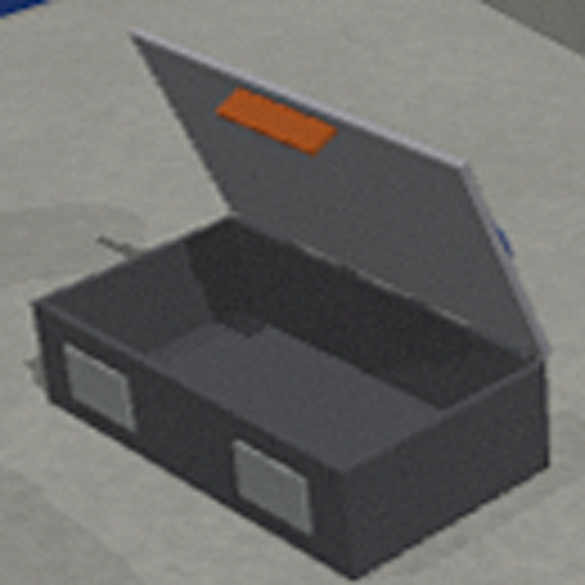

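The top crop shows the front rim corners at about (139,289) and (272,273), and the lid's free edge from (109,228) to (259.5,209). The middle bracket has its boss cap at (469.5,248), band at (445.5,261.6) and foot at (393,290). It measures about 163 mm from boss to foot (160 expected), so it is the right one.

Run:
```python
from h import *
T=lambda x,y:(100+(x+.5)/4.4-.5,195+(y+.5)/4.4-.5); S=lambda x,y:(195+(x+.5)/4.5-.5,130+(y+.5)/4.5-.5)
P={}
for k,a,b in [("FL",T(172,413),S(35,303)),("FR",T(757,342),S(347,470)),("eL",T(40,140),S(133,33)),("eR",T(705,60),S(465,163))]:
    P[k],e=two(a,b);print(k,P[k].round(1),round(e,1))
for k,p in [("FL",(35,303)),("FR",(347,470)),("HR",(547,357)),("HL",(235,215))]:
    print("side@60",k,onz("side",*S(*p),60).round(1))
print("top@60",onz("top",*T(172,413),60).round(1),onz("top",*T(757,342),60).round(1))
B,e=two((469.5,248.3),(426,327));print("boss",B,e,onz("side",426,327,44))
F,e=two((393,289.8),(332,313));print("foot",F,e)
s=cv2.cvtColor(cv2.imread("pics/side0.png"),cv2.COLOR_BGR2HSV)
y=cv2.inRange(s,(18,120,90),(32,255,255));n,_,st,ce=cv2.connectedComponentsWithStats(y)
for i in range(1,n):
    if st[i,4]>15: print("yel side",ce[i].round(1),st[i],onz("side",*ce[i],27).round(1))
print("bottle",onz("top",334,135,125).round())
```

```text
FL [462.2 338.5  58. ] 1.3
FR [508.2 102.4  61.7] 1.0
eL [544.4 358.3 176.8] 3.1
eR [590.  118.8 181.5] 2.8
side@60 FL [460.3 335.2  60. ]
side@60 FR [509.9 104.6  60. ]
side@60 HR [637.3 133.4  60. ]
side@60 HL [588.2 362.3  60. ]
top@60 [462.6 337.6  60. ] [508.  102.8  60. ]
boss [ 579.7423918  -256.53208344   47.18936325] 0.12922475894546326 [ 582.27898115 -254.3283798    44.        ]
foot [ 495.84213934 -121.40163537   22.71626802] 1.560169861019321
yel side [166.2 243. ] [141 216  50  47 764] [338.8 253.2  27. ]
yel side [521.5 294.6] [515 291  14   9  72] [ 788.  -283.4   27. ]
yel side [394.6 330.9] [391 324   9  15  90] [ 549.1 -219.4   27. ]
yel side [328.9 402.2] [326 397   8  12  61] [ 382.7 -269.3   27. ]
bottle [752.   7. 125.]
```

```bash
cat >> h.py <<'E'
from scipy.spatial.transform import Rotation as Ro
def down(yaw):  # tool z down, jaws (tool y) along world direction yaw (mod pi), nearest joint-6 angle
    y=np.array([np.cos(yaw),np.sin(yaw),0]);z=np.array([0,0,-1.]);return Ro.from_matrix(np.stack([np.cross(y,z),y,z],1)).as_quat()
def best(p,yaw):
    r=[(abs(j[5]),i) for i in(0,1) if (j:=bot.solve_ik(list(p),list(down(yaw+i*np.pi)))) is not None]
    return list(down(yaw+min(r)[1]*np.pi))
YAW=0.203;C=np.array([549,233.5,0]);xh=np.array([np.cos(YAW),np.sin(YAW),0]);yh=np.array([-np.sin(YAW),np.cos(YAW),0]);zh=np.array([0,0,1.])
H=C+65*xh+60*zh
def contact(th,r=110): return H+r*(-np.cos(th)*xh+np.sin(th)*zh)+6*(np.sin(th)*xh+np.cos(th)*zh)+9.5*xh
E
python3 - <<'E'
from h import *
bot.move_gripper(0,20)
p=contact(1.2)+45*xh
up=p.copy();up[2]=245
q=best(up,YAW+np.pi/2)
bot.move_ptp(list(up),q)
bot.line_to(list(p),150)
f0=bot.read_state()["contact_force"]
print(bot.read_state()["t"],bot.read_state()["tcp_pos"],p,f0)
for th in (1.2,1.05,.9,.75,.6,.45,.3,.15,.05):
    bot.line_to(list(contact(th)),70)
    s=bot.read_state();print(th,round(s["t"],1),(s["contact_force"]-f0).round(1),s["tcp_pos"].round())
cv2.imwrite("pics/s1.png",bot.camera("side")[:,:,::-1])
E
```

```text
4.2583 [632.94277206 251.19662565 165.50990814] [632.48272321 250.68368465 164.69844598] [ 0.57902207 -0.15569541  0.64624131]
1.2 5.0 [-0.6  0.5 -0.9] [589. 242. 165.]
1.05 5.4 [-0.6  0.6 -0.5] [573. 238. 158.]
0.9 5.8 [-1.7  0.3  0.1] [559. 236. 150.]
0.75 6.2 [-1.1 -0.6 -0.6] [547. 233. 139.]
0.6 6.6 [0.2 0.2 0.1] [536. 231. 127.]
0.45 7.0 [ 0.2  0.9 -1. ] [527. 229. 113.]
0.3 7.3 [ 0.1 -0.2 -0.5] [520. 227.  98.]
0.15 7.7 [ 0.  -0.  -0.2] [516. 227.  82.]
0.05 8.0 [-0.5  0.6 -1. ] [514. 226.  71.]
```

View pics/s1.png

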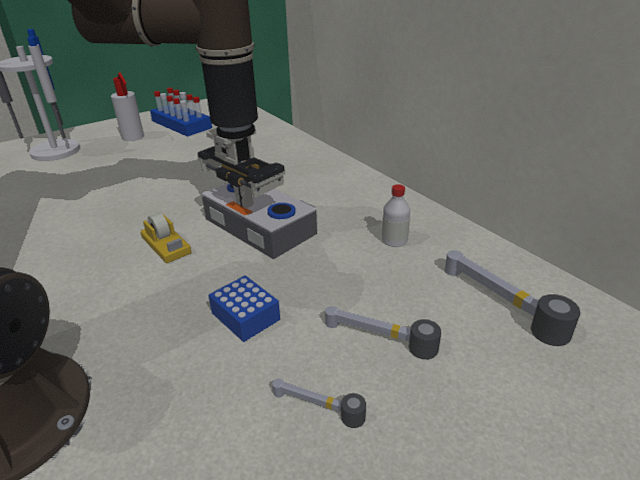

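The lid has followed the fingers and lies nearly flat. The large rest now faces up at about (281,211). Next I press it home, watching the force.

Run:
```python
from h import *
p=contact(0)
f0=bot.read_state()["contact_force"]
for z in (69,67,66,65,64,63,62,61,60):
    p[2]=z;bot.line_to(list(p),20);bot.pause(.1)
    s=bot.read_state();f=(s["contact_force"]-f0)[2];print(z,s["tcp_pos"].round(1),round(f,1))
    if f>15: break
bot.pause(.3)
p[2]=200;bot.line_to(list(p),200)
up=np.array([555.3,-215.9,200.])
q=best(up,.541)
bot.move_ptp(list(up),q)
bot.move_gripper(60)
print(bot.read_state()["t"],bot.read_state()["joint_pos"].round(2))
bot.camera
t=bot.camera("top");s=bot.camera("side");cv2.imwrite("pics/t2.png",t[:,:,::-1]);cv2.imwrite("pics/s2.png",s[:,:,::-1])
o=np.hstack([cv2.resize(t[190:300,115:285,::-1],(400,259)),cv2.resize(s[165:260,190:330,::-1],(400,271))[:259]])
cv2.imwrite("pics/c3.png",np.vstack([o,cv2.resize(np.hstack([t[200:320,360:520,::-1],s[280:400,310:470,::-1]]),(800,300))]))
for n,im in(("top",t),("side",s)):
    hsv=cv2.cvtColor(im,cv2.COLOR_RGB2HSV)
    bl=cv2.inRange(hsv,(100,120,60),(130,255,255));k,_,st,ce=cv2.connectedComponentsWithStats(bl)
    for i in range(1,k):
        if st[i,4]>20: 
            x,y,w,h,a=st[i];print(n,st[i],onz(n,x+w/2-.5,y+h/2-.5,72).round(1))
for k in(-80,80):print("expected",C+k*yh,proj("side",C+k*yh+74*zh),proj("top",C+k*yh+74*zh))
```

```text
69 [514.2 226.4  69. ] 0.9
67 [514.2 226.3  66.9] -1.5
66 [514.3 226.4  66.3] 5.1
65 [514.4 226.4  66.2] 13.1
64 [514.4 226.4  66. ] 21.4
13.7333 [-0.04  0.25 -0.21 -0.   -1.12  0.58]
top [229 223  32  31 433] [565.2 156.   72. ]
top [146 241  20  18 203] [533.2 313.4  72. ]
side [ 27  29  17  26 166] [ 430.3 2451.8   72. ]
side [47 67  8 22 26] [ 364.3 1626.5   72. ]
side [150 108  62  28 904] [593.6 808.5  72. ]
side [227 183  15  10  90] [530.  311.4  72. ]
side [268 204  27  16 216] [560.7 152.   72. ]
side [ 209  276   71   66 2221] [357.3 -74.1  72. ]
expected [565.12869057 155.14270716   0.        ] [281.95961585 209.43930032] [244.80313463 237.83427147]
expected [532.87130943 311.85729284   0.        ] [234.93267385 186.30192608] [155.96375423 249.48364089]
```

View pics/c3.png

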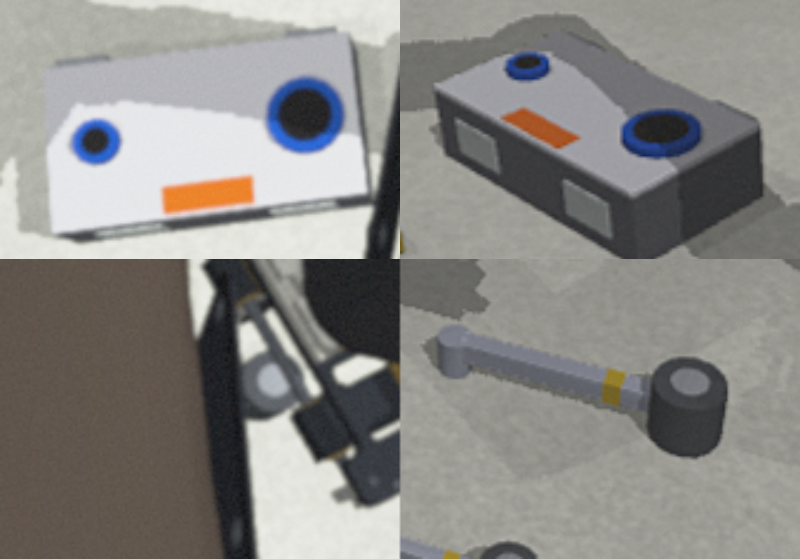

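The lid is shut: I pressed to 21 N with the face at z=66, and both rings face up within 2 mm of where they should be. The bracket hasn't moved, so I go for the grasp.

Run:
```python
from h import *
print("band chk",proj("side",[555.3,-215.9,26]))
p=np.array([555.3,-215.9,60.])
bot.line_to(list(p),150);p[2]=5;bot.line_to(list(p),60)
s=bot.read_state();print(s["tcp_pos"].round(1),s["contact_force"].round(1))
bot.move_gripper(0,40)
s=bot.read_state();print(s["width"],s["contact_force"].round(1))
p[2]=60;bot.line_to(list(p),50);bot.pause(.5)
s=bot.read_state();print(s["t"],s["width"],s["contact_force"].round(1),s["moment"].round(2))
im=bot.camera("side");cv2.imwrite("pics/s3.png",cv2.resize(im[220:400,280:500,::-1],(733,600)))
```

```text
band chk [396.03291745 328.5503253 ]
[ 555.6 -215.9    5.3] [ 0.3  0.2 -0.8]
13.562485182933385 [-2.5 -0.7  1.7]
18.5417 13.646117150764548 [ 0.4 -0.4 -4.5] [ 0.04 -0.01  0.  ]
```

View pics/s3.png

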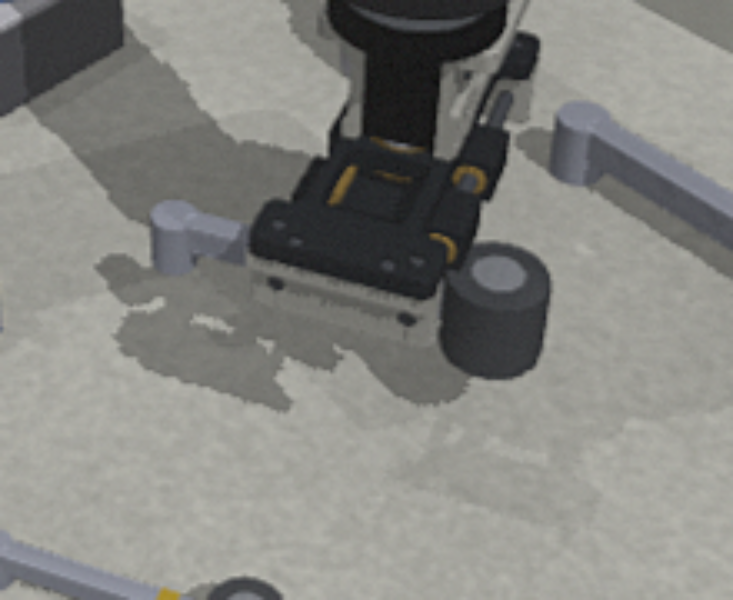

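It is lifted and looks level, with a moment of about 0.04 Nm. Next I carry it over, turning by YAW − 0.541.

Run:
```python
from h import *
s=bot.read_state();p=s["tcp_pos"].copy()
p[2]=200;bot.line_to(list(p),120)
q=list((Ro.from_euler("z",YAW-.541)*Ro.from_quat(best(p,.541))).as_quat())
g=C-32*yh;g[2]=200
print(bot.solve_ik(list(g),q))
mid=(p+g)/2;mid[0]+=40
bot.move_ptp(list(mid),q);bot.move_ptp(list(g),q)
g[2]=139;bot.line_to(list(g),60);bot.pause(1)
s=bot.read_state();print(s["t"],s["tcp_pos"].round(1),g,s["width"],s["contact_force"].round(1),s["moment"].round(2))
t=bot.camera("top");i=bot.camera("side");cv2.imwrite("pics/t4.png",t[:,:,::-1]);cv2.imwrite("pics/s4.png",i[:,:,::-1])
d=[]
for n,im in(("top",t),("side",i)):
    im=im[:,:,::-1].copy()
    for k in(-80,80):
        for z,c in((178 if k<0 else 164,(0,0,255)),(134,(0,255,0))):
            u=proj(n,C+k*yh+z*zh);print(n,k,z,u.round(1))
    u=proj(n,C+110*zh).astype(int);d.append(cv2.resize(im[max(0,u[1]-90):u[1]+60,max(0,u[0]-100):u[0]+100],(800,600))[:, :]);print("org",u-[100,90])
cv2.imwrite("pics/c4.png",cv2.resize(np.hstack(d),(800,300)));cv2.imwrite("pics/c4t.png",d[0]);cv2.imwrite("pics/c4s.png",d[1])
```

```text
[ 0.67951315  0.24054232 -0.21759037  0.         -1.11266363 -0.47651315]
23.7917 [555.5 202.2 139. ] [555.45147623 202.15708287 139.        ] 13.916364100426845 [-0.3  0.2 -4.2] [0.11 0.04 0.  ]
top -80 178 [235.7 223. ]
top -80 134 [239.8 229.7]
top 80 164 [138.7 238. ]
top 80 134 [144.9 242.1]
org [ 95 149]
side -80 178 [278.4 164.3]
side -80 134 [280.  184.1]
side 80 164 [230.  149.9]
side 80 134 [231.7 162.4]
org [155  92]
```

View pics/c4s.png

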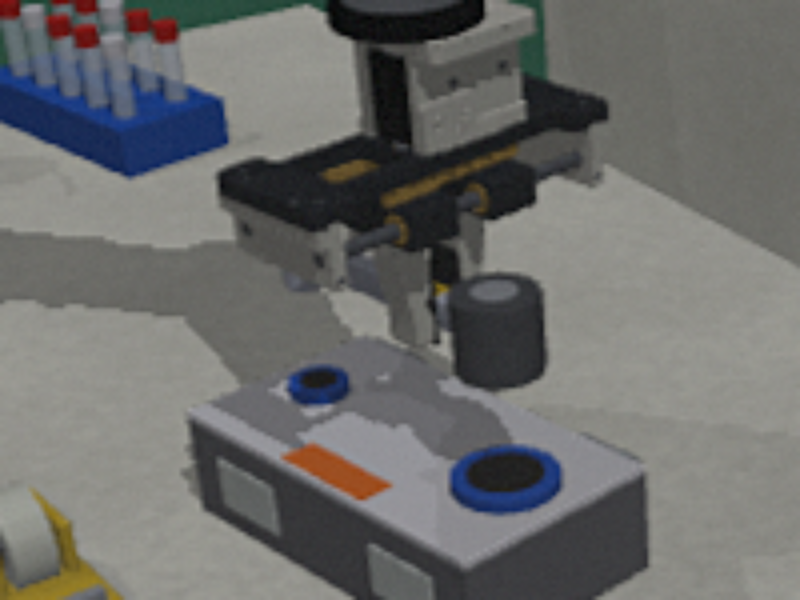

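View pics/c4t.png

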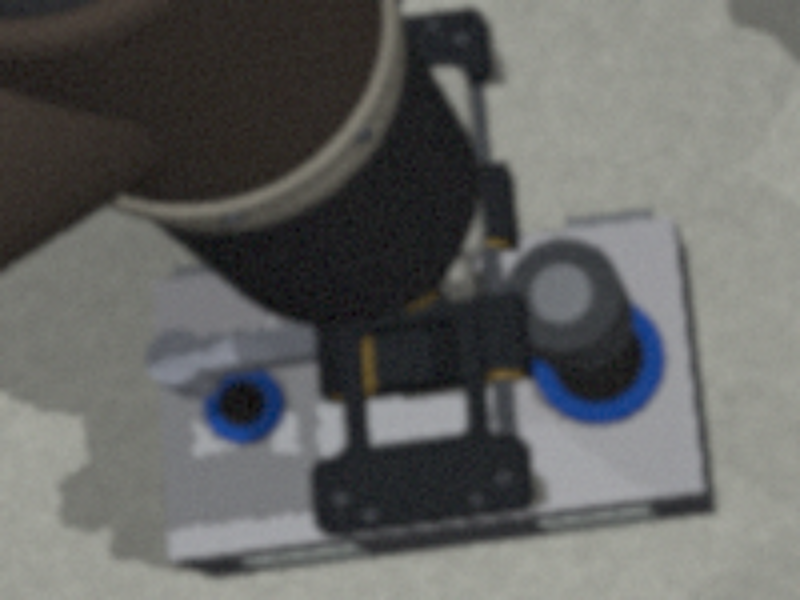

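The boss cap is at (235,222) in the top view and (279.2,164.5) in the side view. Predicted were (235.7,223) and (278.4,164.3). The foot top is at (138,237.7) against (138.7,238). That puts the bracket level and within about 2 mm, so I hand it in.

Run:
```python
from h import *
s=bot.read_state();print(s["t"],s["width"],abs(s["qvel"]).max())
bot.close_job()
```

```text
23.8917 13.665538829556853 0.0013649827583443398
the job is handed in; nothing more can be done
```

I shut the lid, lifted the middle-sized support arm by its yellow band, and handed the job in at 23.9 s with the arm still held over the rests. No verdict came back, so the points below are my own last checks.

- **Lid:** I pressed it down to 21 N, and its outer face stopped at z = 66 mm. Both rests face up within about 2 mm of where they should be in the top view. In the side view the differences were up to about 5 mm, and I went by the top view.
- **Support arm:** Boss to foot measured about 163 mm against the stated 160, which confirmed the choice. I gripped it at the band with 40 N, and the fingers closed to 13.7 mm on the 14 mm bar.
- **Final hold:** The boss cap was within about 1 pixel (about 2 mm) of its predicted place in both views. The foot matched in the top view, but in the side view the gripper partly hid it, so I could only check it roughly. The arm sits about 60 mm above the rests.
- **Level and still:** The wrist moment was about 0.11 Nm, which suggests the arm is level, though I did not measure its tilt directly. Joint speeds were about 0.001 rad/s.
- **Other objects:** I kept all moves clear of the bottle, tip rack and tape dispenser. I did not measure their positions again at the end.

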